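# Find the full tip box by its weight and hold it ready

## Robot

A 6-joint arm with a two-finger parallel gripper is mounted at the origin on the work surface; the furniture and walls round the work are solid. World frame = base frame: x ahead of the robot, y to its left, z up, the work surface at z = 0. Lengths are in m, angles in rad, forces in N, time in s.
With the tool pointing down it reaches from about 0.3 to 0.775 m from the base axis. Payload 14.6 kg.
Tool frame: the origin (TCP) lies at the centre of the arm's flange, where the gripper is bolted on; the fingertips stand 199 mm ahead of it and the grasp point (between the pads) lies ctrl.tcp_to_grasp ahead of it (ctrl.tcp_to_grasp is the distance from the TCP to the grasp point, in m); z points along the fingers, y is the line along which they close (so a half turn about z gives the same grasp; the last joint's range is limited). The gripper opens to 94 mm and grips with 3 to 60 N. Pads are 16 mm wide; open, the fingers measure 119 mm over their backs; the gripper's body (75 mm by 177 mm) begins 78 mm behind the grasp point.
Start: joints at [-1.358, 0.3, 1.521, -0, 1.321, -0.067], TCP at [0.152, -0.529, 0.405] pointing down, gripper open.
Joint ranges: [-3.03, 3.03], [-0.79, 2.21], [0.23, 2.52], [-1.04, 4.18], [0, 3.07], [-2.55, 2.55]. Speed limits (rad/s): [2.22, 2.22, 2.57, 3.14, 3.14, 3.14].

## Interface

Orientations are given as [roll, pitch, yaw] about the fixed x, y, z axes, in that order (R = Rz(yaw) Ry(pitch) Rx(roll)).
In Python, from station import ctrl gives the robot as it stands. The module is installed in compiled form; this text tells all that it offers.
- The arm moves only by the shell command python3 -m jog 'ROWS' [OPENING] [FORCE]. ROWS is JSON, a list of rows, each a list of 6 numbers: the shift along the tool's x, y, z in cm, then the turn, a rotation vector about the tool's x, y, z in rad. In form: [[tx, ty, tz, ax, ay, az], ...]. A call has 1 to 8 rows; each row is the pose to reach, as a shift and turn from the pose commanded when the call began, along the tool's axes at that moment; what a row does not reach only later rows make up. A row lasts 1/10 s, in which the tool goes at most 50 mm and 8.59 degrees, less where a joint would pass 70% of its speed; a pose out of reach is approached as far as the arm can. A call with a gripper value outside its range is refused whole. OPENING is the opening in per cent of the stroke, from 0 (shut) to 100 (fully open), set as the call begins (- or left out, the last holds). The fingers move at their own pace and stop on an object; FORCE is the grip in N (left out, the last holds). Time passes only in rows, so rows that repeat a pose let the fingers close. It gives the time, the measured TCP pose, the force, the opening and the grip force at its end, in the units of the state.
- ctrl.get_obs(): the state, without advancing time (a new reading comes with each control period).
- ctrl.camera(name): name is "scene" or "top" or "wrist"; returns a dict with "img" (480x640x3 uint8, blue, green, red), "intrinsics" (3x3 intrinsics, pixels), "R" (3x3) and "t" (3): a world point X has camera coordinates R X + t. Camera axes: x right, y down, z forward; pixel columns grow to the right and rows downward; lengths in m; the calibration is good to about 2 mm. A picture is of the moment at which its call begins. There is no depth.
- ctrl.hand_in(): hands the job in; it is judged then, once.
The state is a dict: "time_s": time; "qpos": joint angles; "joint_vel": joint speeds; "tau": joint torques, N m; "ee_pos": TCP position; "eef_rot": TCP orientation; "force": force on the tool from outside, world axes, zero at the start; "moment": the same for the moment, N m; "grip_width": finger opening in m; "grip_force": force on a finger pad.
Only numpy, scipy, OpenCV 4.12 (cv2) and the standard library are available. Lean on these libraries where they do the work, as an engineer would, in place of code of your own. Each camera call takes 0.05 s, during which the arm holds its last target. There are 200 camera calls.

## Task

Two look-alike tip boxes stand on the grey sorting board, one full and one empty. Lift both clear of the board in turn to feel which is heavier, and only then stack the empty one squarely on the pile of two boxes and let it go. Finish while holding the full one level, about 15 cm above the middle of the dark bench mat, without putting it down or letting go, and leave the other things on the bench undisturbed.

Things in the scene. Friction and masses are not known exactly. Their poses are not given: they have to be found in the camera images.
- place_left (a point): Centre of the box that starts on the left (+y) place of the sorting board (fixed point of the board, 34 mm above the worktop; it stays when the box is taken). The board: grey plate 150 x 310 x 6 mm. The box: closed, blue with white lid, 100 x 66 x 56 mm (x, y, z), in line with the board; point at its centre. One box is full: at least 0.2 kg heavier; none over 0.6 kg.
- place_right (a point): Centre of the box that starts on the right (-y) place of the sorting board (fixed point of the board, 34 mm above the worktop; it stays when the box is taken). The board: grey plate 150 x 310 x 6 mm. The box: closed, blue with white lid, 100 x 66 x 56 mm (x, y, z), in line with the board; point at its centre. One box is full: at least 0.2 kg heavier; none over 0.6 kg.
- pile_top_face (a point): Centre of the top face of the pile: two loose empty boxes of the same make (100 x 66 x 56 mm each), one squarely on the other, standing on the worktop. Point 112 mm above the worktop; x along the 100 mm length, y across, z up. The empty box belongs on this face, edges in line with the pile's (either end first).
- mat_mid (a point): Centre of the upper side of the bench mat, a thin dark rubber pad fixed on the worktop, 150 x 120 mm (x, y) and 3 mm thick with a bead 2 mm higher round its edge; z up.
- petri: Bystander: small open clear dish, 60 mm across, 13 mm high; origin at the centre of its underside.
- glass_beaker: Bystander: clear beaker, 53 mm across, 66 mm high; origin at the centre of its underside.
- vial: Bystander: screw-cap vial, 28 mm across, 62 mm high; origin at the centre of its underside.
Not all that is in view belongs to the job. Leave any yellow look-alike of the part that bears pile_top_face alone.

How it is judged:
On the way, in this order (a step that is already met when the one before it is completed fails the run):
1. the full box has been lifted clear of the board (both boxes are felt before either is stacked) (height (world z) of box_full_mid above 0.049 m), for 0.1 s.
2. the empty box lies squarely on the pile, released (x of box_empty_mid in the frame of pile_top_face between -0.008 and 0.008 m and y of box_empty_mid in the frame of pile_top_face between -0.008 and 0.008 m and z of box_empty_mid in the frame of pile_top_face between 0.023 and 0.033 m and angle between the x axis of box_empty_mid and the x axis of pile_top_face, either way round below 0.14 rad and angle between each of box_empty_mid, pile_top_face's own z axis and vertical below 0.1 rad and height (world z) of pile_top_face between 0.106 and 0.118 m and contact force between the fingers and box_empty below 0.1 N), for 0.2 s.
At the end, for the whole second after the job is handed in: Empty box rests released on the standing pile, within 8 mm of its centre each way, in line within 8 degrees, level; full box held still by the fingers alone, level within 10 degrees, its centre within 40 mm of the mat's middle sideways and 90 to 280 mm above the worktop (all of step 2 and contact force between the fingers and box_full above 1 N and horizontal distance between box_full_mid and mat_mid below 0.04 m and height (world z) of box_full_mid between 0.09 and 0.28 m and angle between box_full_mid's own z axis and vertical below 0.17 rad and linear speed of box_full below 0.03 m/s and contact force between box_full and box_empty below 0.1 N and contact force between box_full and pile_top below 0.1 N); the arm keeps its last pose, push and grip.
It fails at once if the petri dish was pushed more than 30 mm or tipped over (distance of petri from where it was at the start of the episode above 0.03 m or angle between petri's own z axis and vertical above 0.5 rad).
It fails at once if the beaker was pushed more than 30 mm or tipped over (distance of glass_beaker from where it was at the start of the episode above 0.03 m or angle between glass_beaker's own z axis and vertical above 0.5 rad).
It fails at once if the vial was pushed more than 30 mm or tipped over (distance of vial from where it was at the start of the episode above 0.03 m or angle between vial's own z axis and vertical above 0.5 rad).
It fails at once if the pile was pushed more than 40 mm (distance of pile_top_face from where it was at the start of the episode above 0.04 m).
It also fails if it takes over 72 s, if anything falls off the work surface, if the arm or the gripper's body presses on something with over 40 N, if the wrist force passes 120 N, or if a joint passes its speed limit or range.

## Working session

There is one attempt and no reset: what is moved stays moved. The work goes in short steps, Python scripts to look and compute and a shell command to move; the robot and the scene stay as the last step left them, time stands still between calls to the robot, and variables do not carry over. Pictures are saved under pics/ and viewed, at most 11 in all, crops included, and the job is handed in when it is done.

```bash
mkdir -p pics
python3 - <<'E'
from station import ctrl
import cv2,numpy as np
for n in("scene","top"):
    c=ctrl.camera(n);cv2.imwrite(f"pics/{n}0.png",c["img"]);print(n,c["intrinsics"],c["R"],c["t"])
o=ctrl.get_obs();print(o,ctrl.tcp_to_grasp)
E
```

```text
scene [[535.8005659    0.         323.0227498 ]
 [  0.         535.8005659  242.73929198]
 [  0.           0.           1.        ]] [[-0.19905083  0.97985742 -0.01606894]
 [ 0.56669619  0.10171172 -0.8176247 ]
 [-0.79952123 -0.17185508 -0.57552727]] [ 0.07262567 -0.16852121  1.82740119]
top [[602.86184698   0.         321.14924183]
 [  0.         602.86184698 241.69476937]
 [  0.           0.           1.        ]] [[ 0.41765727 -0.90854962  0.00999976]
 [-0.84612479 -0.39292431 -0.36011571]
 [ 0.33111214  0.1419439  -0.93285405]] [-0.14712798  0.38215014  1.79526027]
{'time_s': 0.1, 'qpos': array([-1.35757894e+00,  3.00421887e-01,  1.52149287e+00, -1.49420542e-05,
        1.32068291e+00, -6.65821730e-02]), 'joint_vel': array([ 0.0016494 , -0.00069476, -0.00225467,  0.00198612, -0.00021106,
       -0.00191394]), 'tau': array([ 5.02968433e-04, -5.32644510e+01, -3.53286874e+01,  7.09583564e-02,
        2.34815682e-02, -5.77998799e-05]), 'ee_pos': array([ 0.15189082, -0.52858879,  0.40415054]), 'eef_rot': array([-3.14058891e+00, -5.24251331e-05,  2.79803242e-01]), 'force': array([0.13337579, 0.1157701 , 0.22042008]), 'moment': array([-0.04245078, -0.08265646,  0.02326489]), 'grip_force': 0.0, 'grip_width': 0.0938906946633468} 0.1804
```

View pics/top0.png

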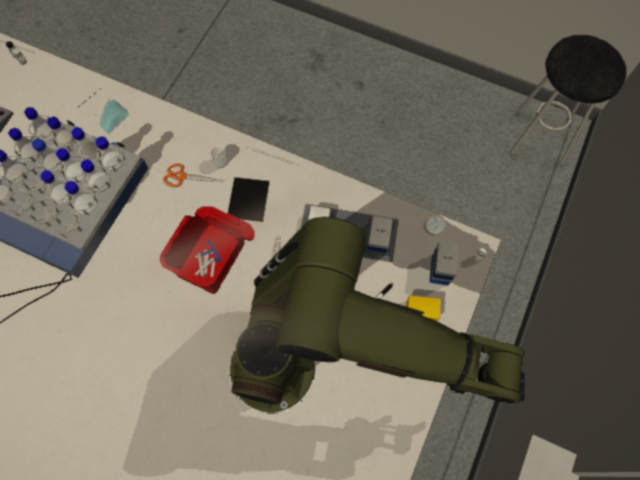

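View pics/scene0.png

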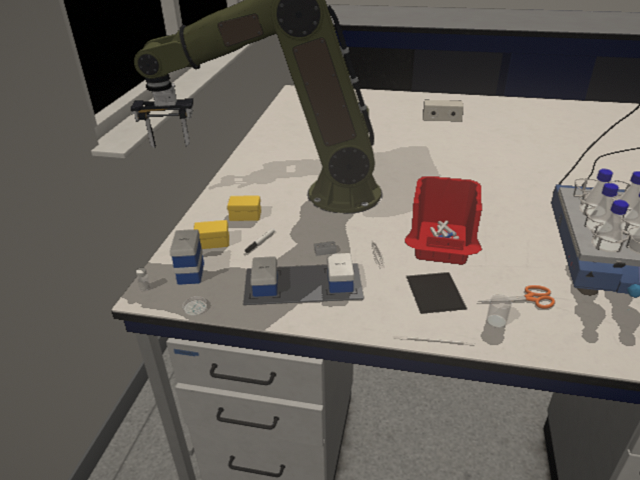

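The scene view shows blue and white boxes at (340,273) on the left and (264,277) on the right, with the two-box blue pile at (187,257). It also shows the mat (436,292), petri dish (196,306), vial (142,279) and beaker (498,312).

Candidates for the pile are the blue stack (187,257) and the yellow stacks (211,235) and (244,208). I choose the blue one. I'll check that in a close crop.

Run:
```python
import cv2,numpy as np
a=cv2.imread("pics/scene0.png")[215:325,120:380];cv2.imwrite("pics/c1.png",cv2.resize(a,None,fx=3,fy=3,interpolation=cv2.INTER_CUBIC))
b=cv2.imread("pics/top0.png")[170:300,225:495]
cv2.imwrite("pics/c2.png",cv2.convertScaleAbs(cv2.resize(b,None,fx=2.9,fy=2.9,interpolation=cv2.INTER_CUBIC),alpha=1.5))
```

```text
(no output)
```

View pics/c1.png

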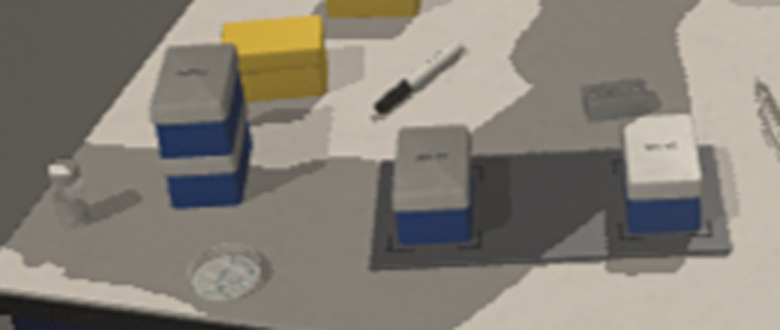

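View pics/c2.png

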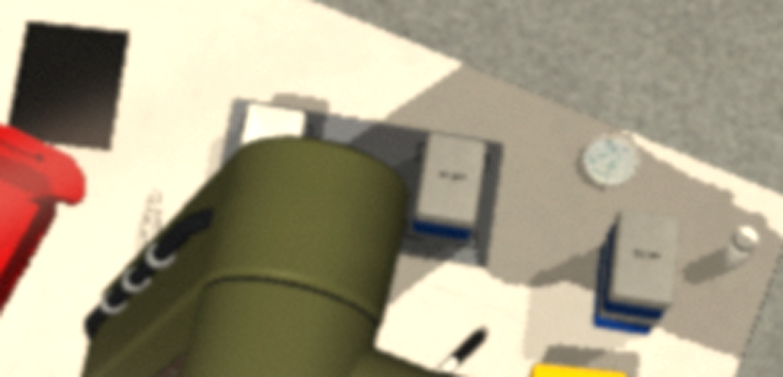

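The crops confirm the blue pile, with its lid centre near (195,82) in crop 1 and (645,255) in crop 2. A yellow box stands right behind it. The right box lid is at (450,176) in crop 2.

```bash
cat > h.py <<'E'
from station import ctrl
import cv2,numpy as np
from scipy.spatial.transform import Rotation as Rn
def back(c,uv,z):
    K,R,t=c["intrinsics"],np.array(c["R"]),np.array(c["t"]);o=-R.T@t
    d=(R.T@np.linalg.inv(K)@np.array([uv[0],uv[1],1.]));return o+d*(z-o[2])/d[2]
def proj(c,X):
    p=np.array(c["R"])@X+c["t"];p=c["intrinsics"]@p;return p[:2]/p[2]
def to_tool(target,yaw=None):
    "shift (cm) in tool axes bringing GRASP point to target"
    o=ctrl.get_obs();R=Rn.from_euler("xyz",o["eef_rot"]).as_matrix()
    g=o["ee_pos"]+R[:,2]*ctrl.tcp_to_grasp
    return (R.T@(np.array(target)-g)*100).round(2)
E
python3 - <<'E'
from h import *
s=ctrl.camera("scene");t=ctrl.camera("top")
S=lambda p,z:back(s,(p[0]/3+120,p[1]/3+215),z)[:2].round(4)
T=lambda p,z:back(t,(p[0]/2.9+225,p[1]/2.9+170),z)[:2].round(4)
print("board S",[S(p,.006) for p in[(370,268),(378,160),(718,148),(730,250)]])
print("board T",[T(p,.006) for p in[(238,98),(503,145),(487,266)]])
print("R box T",[T(p,.062) for p in[(427,132),(487,138),(472,222),(413,215)]],S((434,157),.062))
print("L box S",S((661,148),.062))
print("pile T",[T(p,.112) for p in[(620,212),(680,220),(668,302),(607,292)]],"S",[S(p,.112) for p in[(168,47),(238,45),(230,108),(152,115)]])
print("mat",[T(p,.004) for p in[(28,22),(128,32),(110,149),(10,138)]])
print("petri",T((610,160),.007),"vial",T((742,240),.06),S((62,168),.06),"beaker",back(s,(499,300),.066),"yellow",T((580,370),.056))
E
```

```text
board S [array([ 0.6106, -0.1568]), array([ 0.4666, -0.1971]), array([0.3926, 0.1089]), array([0.5326, 0.1397])]
board T [array([0.5341, 0.1347]), array([ 0.6073, -0.1604]), array([ 0.4661, -0.1987])]
R box T [array([ 0.5612, -0.0816]), array([ 0.5823, -0.1439]), array([ 0.4847, -0.1664]), array([ 0.4654, -0.1058])] [ 0.5218 -0.1222]
L box S [0.474  0.0694]
pile T [array([ 0.5404, -0.3046]), array([ 0.5584, -0.3646]), array([ 0.4685, -0.3842]), array([ 0.4522, -0.3236])] S [array([ 0.4701, -0.3837]), array([ 0.4558, -0.3222]), array([ 0.5487, -0.2916]), array([ 0.5701, -0.3534])]
mat [array([0.5199, 0.3961]), array([0.5571, 0.2857]), array([0.4173, 0.2387]), array([0.382 , 0.3466])]
petri [ 0.6405 -0.2764] vial [ 0.5883 -0.4367] [ 0.5922 -0.4372] beaker [0.54888925 0.46441083 0.066     ] yellow [ 0.382  -0.3313]
```

```bash
python3 -c "
from h import *
print(to_tool([.5234,-.124,.20]))"
```

```text
[ 46.88 -28.61   2.41]
```

```bash
python3 -m jog '[[4,-2.4,0,0,0,0],[8,-4.9,0,0,0,0],[12,-7.3,0,0,0,0],[16,-9.8,0,0,0,0.01],[20,-12.2,0,0,0,0.02],[24,-14.6,0,0,0,0.03],[28,-17.1,0,0,0,0.037],[32,-19.5,0,0,0,0.037]]'
python3 -m jog '[[4,-2.4,0.5,0,0,0],[8,-4.9,1,0,0,0],[12,-7.3,1.5,0,0,0],[15,-9.1,2,0,0,0],[15,-9.1,2,0,0,0],[15,-9.1,2,0,0,0],[15,-9.1,2,0,0,0]]' 100
python3 - <<'E'
from h import *
c=ctrl.camera("wrist");cv2.imwrite("pics/w1.png",c["img"])
t=ctrl.camera("top");cv2.imwrite("pics/t1.png",t["img"])
o=ctrl.get_obs();print(o["ee_pos"],o["eef_rot"],o["force"],o["time_s"])
print(to_tool([.5234,-.124,.04]),[proj(c,np.array(p)) for p in([.5234,-.124,.062],[.476,.068,.062])])
E
```

```text
time_s: 1.0
ee_pos: [0.4065, -0.2511, 0.4048]
eef_rot: [3.141, -0.0, 0.242]
force: [0.3, -1.0, 0.5]
grip_width: 0.0941
grip_force: 0.0
time_s: 1.7
ee_pos: [0.5288, -0.129, 0.3848]
eef_rot: [3.141, 0.0, 0.242]
force: [0.3, -0.0, -0.3]
grip_width: 0.0939
grip_force: 0.0
[ 0.52878238 -0.12926816  0.38499073] [ 3.14129921e+00 -3.52989601e-04  2.41434196e-01] [ 0.8751425   0.18231351 -0.80165396] 1.8
[-0.41 -0.65 16.46] [array([306.82481399, 236.54961497]), array([ 42.69931715, 236.28024424])]
```

View pics/w1.png

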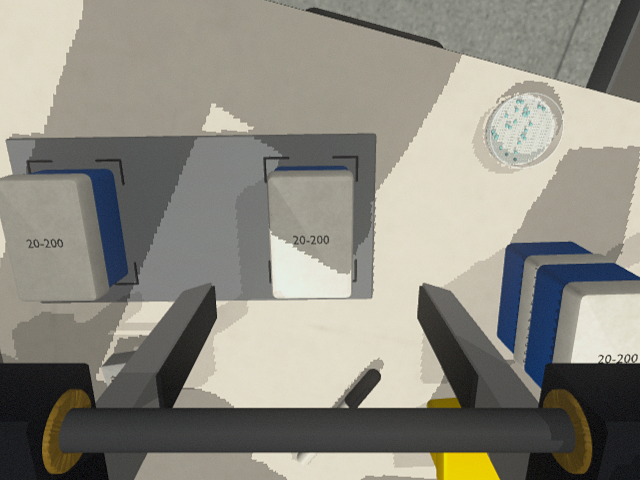

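The wrist view shows the right lid centred near (311,234), the left lid near (48,237) and the pile at the lower right (600,330). The board edge runs from (7,140) to (375,134).

Run:
```python
from h import *
c=ctrl.camera("wrist")
r=back(c,(311,234),.062);l=back(c,(48,237),.062);print(r,l)
a=back(c,(7,140),.006);b=back(c,(375,134),.006);d=a-b;print("yaw",np.arctan2(-d[0],d[1]))
d=l-r;print("yaw2",np.arctan2(-d[0],d[1]))
print(to_tool([r[0],r[1],.036]))
```

```text
[ 0.5260909  -0.12680752  0.062     ] [0.47650107 0.06402024 0.062     ]
yaw 0.2585414620395266
yaw2 0.25424346525996544
[-0.22 -0.31 16.86]
```

```bash
python3 -m jog '[[-0.2,-0.3,4.5,0,0,-0.014],[-0.2,-0.3,9,0,0,-0.014],[-0.2,-0.3,12.5,0,0,-0.014],[-0.2,-0.3,15,0,0,-0.014],[-0.2,-0.3,16.6,0,0,-0.014],[-0.2,-0.3,16.6,0,0,-0.014]]' 100
python3 -m jog '[[0,0,0,0,0,0],[0,0,0,0,0,0],[0,0,0,0,0,0],[0,0,0,0,0,0],[0,0,0,0,0,0],[0,0,0,0,0,0],[0,0,0,0,0,0],[0,0,0,0,0,0]]' 0 30
```

```text
time_s: 2.45
ee_pos: [0.526, -0.1264, 0.2169]
eef_rot: [-3.14, 0.003, 0.256]
force: [-0.5, -0.1, 0.8]
grip_width: 0.0941
grip_force: 0.0
time_s: 3.25
ee_pos: [0.5268, -0.126, 0.2194]
eef_rot: [3.141, -0.001, 0.257]
force: [-1.2, -0.6, 5.9]
grip_width: 0.0661
grip_force: 30.0
```

```bash
python3 -m jog '[[0,0,-1,0,0,0],[0,0,-2.5,0,0,0],[0,0,-4,0,0,0],[0,0,-5,0,0,0],[0,0,-5,0,0,0],[0,0,-5,0,0,0],[0,0,-5,0,0,0],[0,0,-5,0,0,0]]'
python3 - <<'E'
from h import *
F=[]
for i in range(8): ctrl.camera("wrist");F.append(ctrl.get_obs()["force"])
print(np.mean(F,0),np.std(F,0),ctrl.get_obs()["moment"])
E
```

```text
time_s: 4.05
ee_pos: [0.5266, -0.126, 0.268]
eef_rot: [-3.141, 0.001, 0.257]
force: [-0.6, 0.2, -2.1]
grip_width: 0.0657
grip_force: 30.0
[-0.14254944 -0.02237285 -1.31652354] [0.3443242  0.36902368 0.28631423] [ 0.00064923  0.00163048 -0.03503056]
```

The right box weighs about 1.3 N and is probably the empty one. I'll put it back and feel the left.

```bash
python3 -m jog '[[0,0,1.5,0,0,0],[0,0,3,0,0,0],[0,0,4,0,0,0],[0,0,4.6,0,0,0],[0,0,4.9,0,0,0],[0,0,4.9,0,0,0]]'
python3 -m jog '[[0,0,0,0,0,0],[0,0,0,0,0,0],[0,0,0,0,0,0],[0,0,0,0,0,0],[0,0,-2,0,0,0],[0,0,-6,0,0,0],[0,0,-10,0,0,0],[0,0,-10,0,0,0]]' 100
python3 -c "
from h import *
print(to_tool([.4765,.064,.038]))"
```

```text
time_s: 5.05
ee_pos: [0.5268, -0.126, 0.2199]
eef_rot: [3.141, -0.0, 0.257]
force: [0.4, -0.2, -1.1]
grip_width: 0.0656
grip_force: 30.0
time_s: 5.85
ee_pos: [0.5273, -0.1262, 0.3249]
eef_rot: [3.137, -0.007, 0.257]
force: [0.4, -0.3, -0.1]
grip_width: 0.0942
grip_force: 0.0
[ -0.28 -19.81  10.56]
```

```bash
python3 -m jog '[[-0.1,-4,0,0,0,0],[-0.1,-9,0,0,0,0],[-0.2,-14,0,0,0,0],[-0.3,-18,0,0,0,0],[-0.3,-20,0,0,0,0],[-0.3,-20,0,0,0,0],[-0.3,-20,0,0,0,0]]' 100
python3 - <<'E'
from h import *
c=ctrl.camera("wrist");cv2.imwrite("pics/w2.png",c["img"])
print(to_tool([.4765,.066,.038]),proj(c,np.array([.4765,.066,.062])))
E
```

```text
time_s: 6.55
ee_pos: [0.473, 0.0665, 0.3193]
eef_rot: [3.141, 0.0, 0.258]
force: [0.8, -0.5, 0.1]
grip_width: 0.094
grip_force: 0.0
[ 0.33  0.09 10.1 ] [317.17185349 254.89106013]
```

View pics/w2.png

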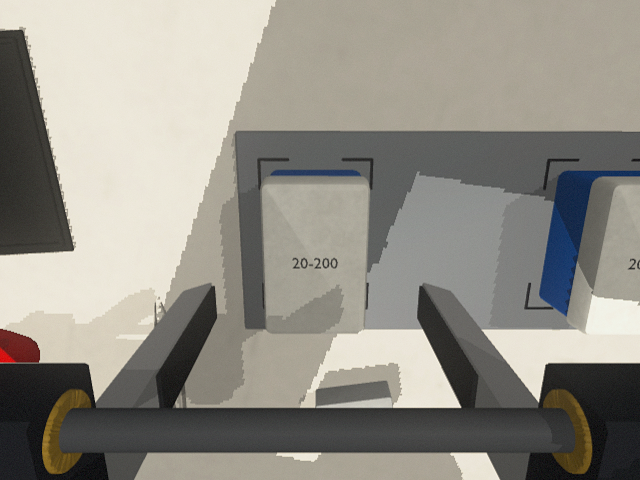

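The left lid is centred at about (315,254) against a predicted (317,255), and it is in line. Next I go down and grasp it.

```bash
python3 -m jog '[[0.3,0,4,0,0,0],[0.3,0,7,0,0,0],[0.3,0,9,0,0,0],[0.3,0,10.1,0,0,0],[0.3,0,10.1,0,0,0],[0.3,0,10.1,0,0,0]]' 100
python3 -m jog '[[0,0,0,0,0,0],[0,0,0,0,0,0],[0,0,0,0,0,0],[0,0,0,0,0,0],[0,0,0,0,0,0],[0,0,0,0,0,0]]' 0 30
python3 -m jog '[[0,0,-1,0,0,0],[0,0,-2.5,0,0,0],[0,0,-4,0,0,0],[0,0,-5,0,0,0],[0,0,-5,0,0,0],[0,0,-5,0,0,0],[0,0,-5,0,0,0],[0,0,-5,0,0,0]]'
python3 - <<'E'
from h import *
F=[]
for i in range(8): ctrl.camera("wrist");F.append(ctrl.get_obs()["force"])
print(np.mean(F,0),np.std(F,0),ctrl.get_obs()["moment"])
E
```

```text
time_s: 7.2
ee_pos: [0.4763, 0.067, 0.2193]
eef_rot: [3.141, -0.001, 0.256]
force: [-0.5, 0.3, 0.7]
grip_width: 0.094
grip_force: 0.0
time_s: 7.8
ee_pos: [0.4759, 0.0675, 0.219]
eef_rot: [-3.142, -0.0, 0.257]
force: [-2.5, 1.2, 5.4]
grip_width: 0.066
grip_force: 30.0
time_s: 8.6
ee_pos: [0.4757, 0.0674, 0.268]
eef_rot: [-3.141, 0.001, 0.257]
force: [0.2, 0.1, -4.7]
grip_width: 0.0655
grip_force: 30.0
[-0.13344822 -0.04646367 -4.3495717 ] [0.37578302 0.39892172 0.48395004] [-0.01677741 -0.05161157 -0.01054418]
```

The left box is the full one, at 4.3 N against 1.3 N. I'll set it back and fetch the right.

```bash
python3 -m jog '[[0,0,1.5,0,0,0],[0,0,3,0,0,0],[0,0,4,0,0,0],[0,0,4.6,0,0,0],[0,0,4.9,0,0,0],[0,0,4.9,0,0,0]]'
python3 -m jog '[[0,0,0,0,0,0],[0,0,0,0,0,0],[0,0,0,0,0,0],[0,0,0,0,0,0],[0,0,-2,0,0,0],[0,0,-6,0,0,0],[0,0,-10,0,0,0],[0,0,-10,0,0,0]]' 100
python3 -m jog '[[0,4,0,0,0,0],[0,9,0,0,0,0],[0,14,0,0,0,0],[0,18,0,0,0,0],[0,20,0,0,0,0],[0,20,0,0,0,0],[0,20,0,0,0,0]]'
python3 -c "
from h import *
print(to_tool([.5268,-.126,.038]))"
```

```text
time_s: 9.6
ee_pos: [0.4759, 0.0675, 0.2196]
eef_rot: [-3.142, 0.0, 0.257]
force: [0.5, -0.2, -3.8]
grip_width: 0.066
grip_force: 30.0
time_s: 10.4
ee_pos: [0.4765, 0.0675, 0.3245]
eef_rot: [3.14, -0.008, 0.257]
force: [0.3, 0.2, -0.5]
grip_width: 0.0937
grip_force: 0.0
time_s: 11.1
ee_pos: [0.5265, -0.1257, 0.319]
eef_rot: [-3.141, 0.001, 0.256]
force: [-0.1, 0.9, 0.7]
grip_width: 0.094
grip_force: 0.0
[ 0.05  0.05 10.06]
```

I'll measure the pile from above with the empty gripper first.

```bash
python3 -m jog '[[0,0,-4,0,0,0],[-1,2,-8,0,0,0],[-3,7,-10,0,0,0],[-5,12,-10,0,0,0],[-7,17,-10,0,0,0],[-7.3,20,-10,0,0,0],[-7.3,20,-10,0,0,0],[-7.3,20,-10,0,0,0]]'
python3 - <<'E'
from h import *
c=ctrl.camera("wrist");cv2.imwrite("pics/w3.png",c["img"]);np.savez("w3.npz",**{k:c[k] for k in("intrinsics","R","t")})
print(ctrl.get_obs()["ee_pos"],proj(c,np.array([.507,-.341,.112])))
E
```

```text
time_s: 11.9
ee_pos: [0.5071, -0.3373, 0.419]
eef_rot: [-3.141, 0.001, 0.257]
force: [0.3, 1.1, -0.5]
grip_width: 0.0939
grip_force: 0.0
[ 0.50722791 -0.33659436  0.41932952] [320.52981764 238.32810527]
```

View pics/w3.png

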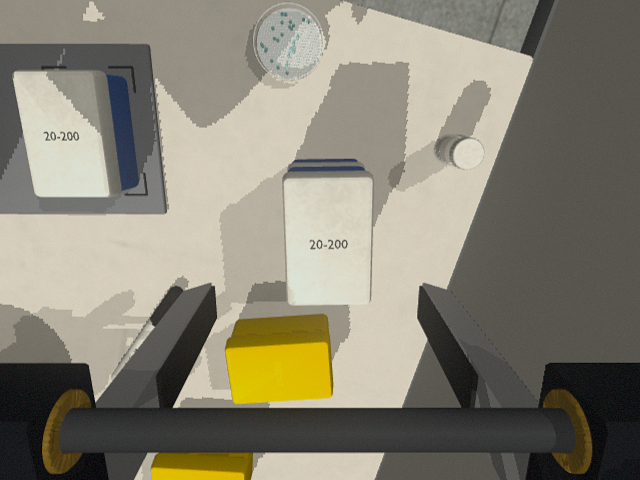

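The pile lid spans about (284–372, 173–304), centred near (328,238) and practically in line with the tool. The vial (465,152), petri dish (290,42) and yellow box (280,358) are clear of the finger places.

Run:
```python
from h import *
c=np.load("w3.npz")
P=[back(c,p,.112) for p in[(284,174),(372,172),(371,303),(287,304)]];m=np.mean(P,0);print(m,np.linalg.norm(P[0]-P[1]),np.linalg.norm(P[0]-P[3]))
d=(P[0]+P[1]-P[2]-P[3]);e=P[0]+P[3]-P[1]-P[2];print(np.arctan2(d[1],d[0]),np.arctan2(-e[0],e[1]))
print(to_tool(m), to_tool([.5268,-.126,.12]))
```

```text
[ 0.50635562 -0.34705277  0.112     ] 0.0598517067048975 0.09661552981829506
0.27359697999244814 0.2758415713925276
[-0.34  1.01 12.69] [  7.27 -19.84  11.91]
```

```bash
python3 -m jog '[[1.5,-4,0,0,0,0],[3.3,-9,0,0,0,0],[5.2,-14,2,0,0,0],[7,-18,4,0,0,0],[7.3,-19.8,8,0,0,0],[7.3,-19.8,11.5,0,0,0],[7.3,-19.8,11.5,0,0,0]]' 100
python3 - <<'E'
from h import *
print(to_tool([.5265,-.1263,.037]))
E
```

```text
time_s: 12.65
ee_pos: [0.5263, -0.1253, 0.3012]
eef_rot: [-3.138, 0.006, 0.26]
force: [0.3, 0.2, 0.5]
grip_width: 0.0939
grip_force: 0.0
[0.15 0.2  8.38]
```

```bash
python3 -m jog '[[0,0,3,0,0,0],[0,0,6,0,0,0],[0,0,7.6,0,0,0],[0,0,8.2,0,0,0],[0,0,8.2,0,0,0]]' 100
python3 -m jog '[[0,0,0,0,0,0],[0,0,0,0,0,0],[0,0,0,0,0,0],[0,0,0,0,0,0],[0,0,0,0,0,0],[0,0,0,0,0,0]]' 0 20
python3 -m jog '[[0,0,-2,0,0,0],[0,0,-6,0,0,0],[0,0,-10,0,0,0],[0,0,-14,0,0,0],[0,0,-17,0,0,0],[0,0,-17,0,0,0],[0,0,-17,0,0,0]]'
python3 - <<'E'
from h import *
F=[]
c=ctrl.camera("wrist");cv2.imwrite("pics/w4.png",c["img"])
for i in range(5): ctrl.camera("wrist");F.append(ctrl.get_obs()["force"])
o=ctrl.get_obs();print(np.mean(F,0),o["grip_width"])
R=Rn.from_euler("xyz",o["eef_rot"]).as_matrix();g=o["ee_pos"]+R[:,2]*ctrl.tcp_to_grasp
for dx in(-.05,0,.05): print(proj(c,g+R@[dx,0,-.025]))
print(to_tool([.5066,-.347,.20]))
E
```

```text
time_s: 13.15
ee_pos: [0.5275, -0.1277, 0.2237]
eef_rot: [3.141, -0.001, 0.257]
force: [-0.9, -0.4, 0.7]
grip_width: 0.0939
grip_force: 0.0
time_s: 13.75
ee_pos: [0.5272, -0.1279, 0.2231]
eef_rot: [3.141, -0.0, 0.257]
force: [-1.6, 0.3, 6.1]
grip_width: 0.0655
grip_force: 20.0
time_s: 14.45
ee_pos: [0.527, -0.1279, 0.3923]
eef_rot: [3.142, 0.0, 0.257]
force: [-0.3, 0.6, -2.3]
grip_width: 0.0658
grip_force: 20.0
[-0.27862825 -0.26248665 -1.17278275] 0.06567938862581257
[314.03286525 462.18822382]
[313.96791508 351.42667009]
[313.88982523 218.25759423]
[-7.53 20.68  1.12]
```

View pics/w4.png

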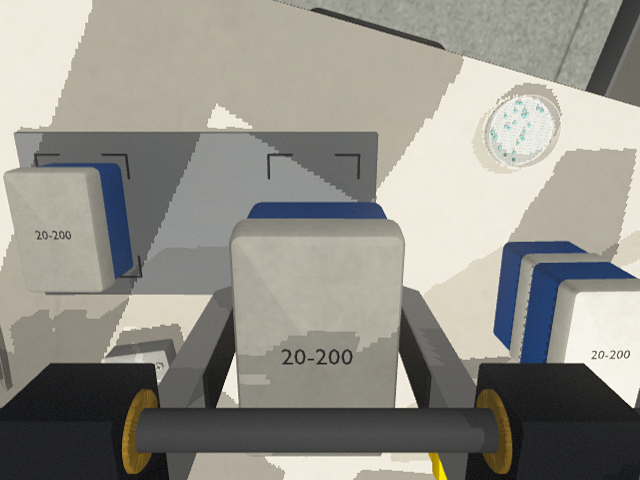

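The box is held centred (lid edge near row 220, label (317,357)). Next I carry it over the pile.

```bash
python3 -m jog '[[-1,3,0,0,0,0],[-2.8,7.5,0,0,0,-0.015],[-4.4,12,0,0,0,-0.015],[-6,16.5,0,0,0,-0.015],[-7,19.3,0,0,0,-0.015],[-7.5,20.7,0,0,0,-0.015],[-7.5,20.7,0,0,0,-0.015],[-7.5,20.7,0,0,0,-0.015]]'
python3 - <<'E'
from h import *
s=ctrl.camera("scene")["img"][190:300,120:280];cv2.imwrite("pics/s2.png",cv2.resize(s,None,fx=4,fy=4,interpolation=cv2.INTER_CUBIC))
print(to_tool([.5066,-.347,.1487]),ctrl.get_obs()["eef_rot"])
E
```

```text
time_s: 15.55
ee_pos: [0.5075, -0.3461, 0.3924]
eef_rot: [-3.141, 0.0, 0.272]
force: [-0.4, 0.2, -2.1]
grip_width: 0.0659
grip_force: 20.0
[-0.13  0.1   6.35] [-3.14114907e+00 -2.65255591e-05  2.73002041e-01]
```

```bash
python3 -m jog '[[-0.1,0.1,2,0,0,0],[-0.1,0.1,4,0,0,0],[-0.1,0.1,5.2,0,0,0],[-0.1,0.1,5.8,0,0,0],[-0.1,0.1,6,0,0,0],[-0.1,0.1,6,0,0,0],[-0.1,0.1,6,0,0,0]]'
python3 - <<'E'
from h import *
s=ctrl.camera("scene")["img"][190:300,120:280];s=cv2.resize(s,None,fx=5,fy=5,interpolation=cv2.INTER_CUBIC);cv2.imwrite("pics/s3.png",s)
print(to_tool([.5066,-.347,.1487]),ctrl.get_obs()["force"])
E
```

```text
time_s: 16.3
ee_pos: [0.5066, -0.3484, 0.3335]
eef_rot: [3.141, -0.001, 0.272]
force: [-0.3, -0.3, -0.9]
grip_width: 0.066
grip_force: 20.0
[ 0.03 -0.15  0.43] [ 0.67088882 -0.49434303 -1.73258189]
```

View pics/s3.png

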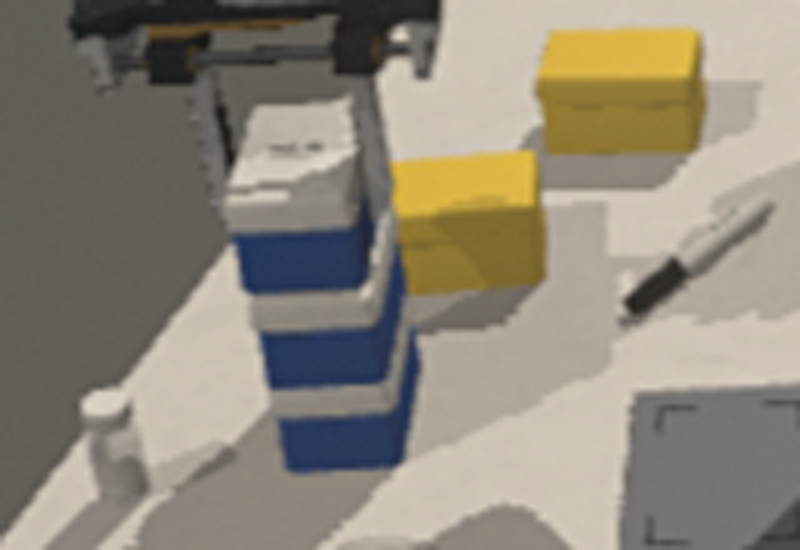

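The held box stands 4 mm above the pile and regularly in line with the two below (blue front bottoms at (345,470), (328,386), (308,292)). I'll lower and release.

```bash
python3 -m jog '[[0,-0.1,0.2,0,0,0],[0,-0.1,0.4,0,0,0],[0,-0.1,0.45,0,0,0],[0,-0.1,0.45,0,0,0],[0,-0.1,0.45,0,0,0]]'
python3 -m jog '[[0,0,0,0,0,0],[0,0,0,0,0,0],[0,0,0,0,0,0],[0,0,0,0,0,0],[0,0,-2,0,0,0],[0,0,-6,0,0,0],[0,0,-11,0,0,0],[0,0,-15,0,0,0]]' 100
python3 -m jog '[[0,0,0,0,0,0],[0,0,0,0,0,0],[0,0,0,0,0,0]]'
python3 - <<'E'
from h import *
c=ctrl.camera("wrist")["img"];s=ctrl.camera("scene")["img"][190:300,120:280];s=cv2.resize(s,(698,480),interpolation=cv2.INTER_CUBIC)
cv2.imwrite("pics/w5.png",cv2.resize(np.hstack([c,s]),(800,287)))
E
```

```text
time_s: 16.85
ee_pos: [0.5062, -0.3474, 0.3299]
eef_rot: [3.141, -0.001, 0.272]
force: [-5.5, 3.4, 13.6]
grip_width: 0.0661
grip_force: 20.0
time_s: 17.65
ee_pos: [0.506, -0.3472, 0.4809]
eef_rot: [3.14, -0.001, 0.272]
force: [-0.6, -0.3, -0.1]
grip_width: 0.0942
grip_force: 0.0
time_s: 17.95
ee_pos: [0.5063, -0.3475, 0.4765]
eef_rot: [-3.14, 0.001, 0.272]
force: [0.4, -0.0, -0.6]
grip_width: 0.0937
grip_force: 0.0
```

View pics/w5.png

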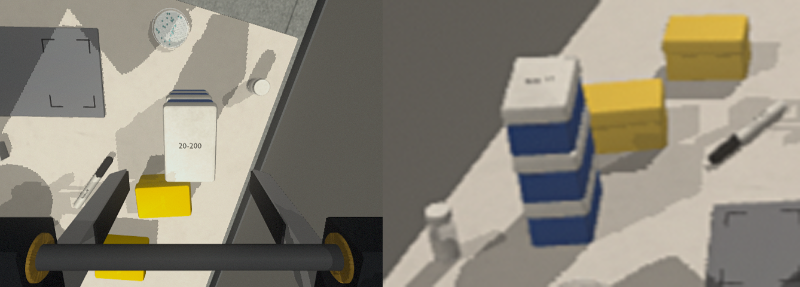

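The empty box sits squarely on the pile, with even steps visible below its lid. Now the full box.

Run:
```python
from h import *
print(to_tool([.476,.0672,.14]))
```

```text
[  8.26 -40.7   15.69]
```

```bash
python3 -m jog '[[0.9,-4.5,0,0,0,0],[1.9,-9.4,0,0,0,0],[2.9,-14.3,0,0,0,0.015],[3.9,-19,1,0,0,0.015],[4.9,-24,2,0,0,0.015],[5.9,-29,3,0,0,0.015],[6.9,-33.8,4,0,0,0.015],[7.8,-38,6,0,0,0.015]]'
python3 -m jog '[[0.4,-2.7,3,0,0,0],[0.4,-2.7,7,0,0,0],[0.4,-2.7,9,0,0,0],[0.4,-2.7,9,0,0,0]]'
python3 - <<'E'
from h import *
print(to_tool([.476,.0672,.0385]),ctrl.get_obs()["eef_rot"])
E
```

```text
time_s: 18.85
ee_pos: [0.4788, 0.0404, 0.4186]
eef_rot: [3.141, -0.001, 0.257]
force: [1.6, -0.2, -0.1]
grip_width: 0.0938
grip_force: 0.0
time_s: 19.25
ee_pos: [0.4758, 0.0657, 0.3257]
eef_rot: [-3.14, 0.006, 0.257]
force: [0.6, 0.2, 0.0]
grip_width: 0.094
grip_force: 0.0
[ 0.22 -0.1  10.67] [-3.14042159  0.00584219  0.25729062]
```

```bash
python3 -m jog '[[0,-0.1,4,0,0,0],[0,-0.1,7.5,0,0,0],[0,-0.1,9.7,0,0,0],[0,-0.1,10.4,0,0,0],[0,-0.1,10.4,0,0,0],[0,-0.1,10.4,0,0,0]]' 100
python3 -m jog '[[0,0,0,0,0,0],[0,0,0,0,0,0],[0,0,0,0,0,0],[0,0,0,0,0,0],[0,0,0,0,0,0],[0,0,0,0,0,0]]' 0 35
python3 -m jog '[[0,0,-1.5,0,0,0],[0,0,-4,0,0,0],[0,0,-7,0,0,0],[0,0,-10,0,0,0],[0,0,-12.4,0,0,0],[0,0,-12.4,0,0,0],[0,0,-12.4,0,0,0]]'
python3 - <<'E'
from h import *
print(to_tool([.469,.317,.158]))
E
```

```text
time_s: 19.85
ee_pos: [0.4767, 0.0665, 0.2261]
eef_rot: [3.141, -0.002, 0.257]
force: [-0.8, 0.7, -0.1]
grip_width: 0.0938
grip_force: 0.0
time_s: 20.45
ee_pos: [0.4763, 0.0666, 0.225]
eef_rot: [-3.142, -0.0, 0.257]
force: [-2.2, 0.9, 5.7]
grip_width: 0.0653
grip_force: 35.0
time_s: 21.15
ee_pos: [0.4759, 0.0665, 0.3475]
eef_rot: [-3.141, 0.001, 0.257]
force: [-0.3, 0.0, -5.2]
grip_width: 0.0657
grip_force: 35.0
[  5.71 -24.41   0.91]
```

```bash
python3 -m jog '[[1.5,-3,0,0,0,0],[3,-7,0,0,0,0],[4.2,-11.5,0,0,0,0],[5,-16,0,0,0,0],[5.5,-20.5,0.5,0,0,0],[5.7,-23.4,0.7,0,0,0],[5.7,-24.4,0.7,0,0,0],[5.7,-24.4,0.7,0,0,0]]'
python3 -m jog '[[0,0,0,0,0,0],[0,0,0,0,0,0],[0,0,0,0,0,0],[0,0,0,0,0,0],[0,0,0,0,0,0],[0,0,0,0,0,0]]'
python3 - <<'E'
from h import *
cv2.imwrite("pics/end.png",ctrl.camera("scene")["img"])
o=ctrl.get_obs();print(o["joint_vel"],o["grip_width"])
E
```

```text
time_s: 21.95
ee_pos: [0.4689, 0.3177, 0.3396]
eef_rot: [3.141, 0.003, 0.258]
force: [0.5, -1.0, -4.3]
grip_width: 0.0658
grip_force: 35.0
time_s: 22.55
ee_pos: [0.4694, 0.3168, 0.3418]
eef_rot: [-3.142, -0.0, 0.257]
force: [0.4, -0.2, -3.7]
grip_width: 0.066
grip_force: 35.0
[ 0.00097213  0.00229765  0.00047028 -0.00115202 -0.00123618  0.00090666] 0.06562789399533776
```

View pics/end.png

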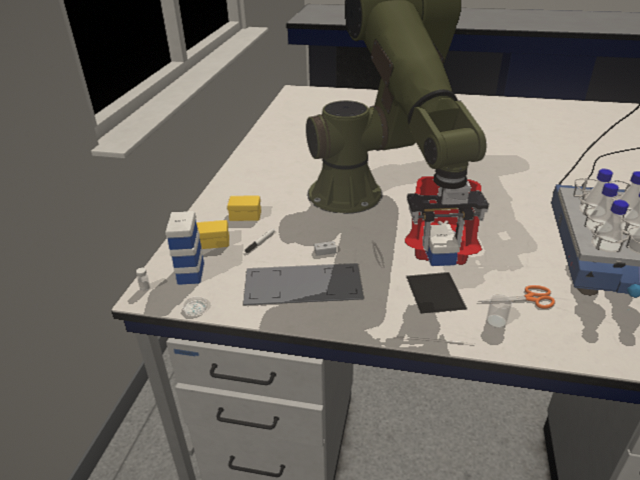

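The pile of three stands in line at (185,250). The full box is held over the mat at (443,245), and the bystanders are unmoved.

```bash
python3 -c "
from station import ctrl
print(ctrl.hand_in())"
```

```text
the job is handed in; nothing more can be done
None
```

I felt both boxes, stacked the empty one (the right, about 1.3 N) squarely on the blue pile, and handed in holding the full one (the left, about 4.3 N) level about 15 cm above the mat; the last picture showed the other things unmoved, and hand-in returned no verdict.

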